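# Brush out the tilted grease pot

## Task

Brush out the tilted grease pot: first take off its cover and set it down, knob up, on the floor of the clear parts bin. Then take the long brush from its holder and scrub the inside of the pot with three full strokes, each pushed right down to the bottom, drawing the brush up almost to the mouth between strokes, and stand the brush back in its holder, bristles down. Do not drop the cover or the brush, and leave the other tools on the bench where they are.

Things in the scene. Friction and masses are not known exactly. Their poses are not given: they have to be found in the camera images.
- pot: Aluminium grease pot: round cup, 66 mm outside diameter, 108 mm long, bore 56 mm wide and 100 mm deep, fixed in an angled stand, its mouth leaning 33 degrees from vertical roughly towards the robot. Origin: centre of its outer underside; z runs along the bore out of the mouth (inner bottom at z = 8 mm, rim at 108 mm), y is level.
- stand: Grey steel stand that holds the pot, fixed to the bench: base plate 150 x 100 x 12 mm, two cheeks 39 mm either side of the pot's axis, up to 87 mm above the bench. Origin: centre of the underside.
- pot_mouth (a point): Centre of the pot's mouth, in the plane of the rim.
- cover: The pot's loose cover, starting in the pot's mouth: black rubber plug 50 mm diameter, steel flange 76 mm diameter, dark wooden round knob 26 mm diameter on top; 60 mm overall, about 0.12 kg. Origin: centre of the plug's underside; z runs up through the knob (plug 0 to 14 mm, flange 14 to 20, knob 20 to 60).
- brush: Long brush, 190 mm, about 0.12 kg, starting bristles down in its holder: rigid black round bristle head 38 mm diameter, thin steel stem, round wooden handle 24 mm diameter. Origin: centre of the flat end of the head; z runs along the brush to the handle (head 0 to 70 mm, stem 70 to 100, handle 100 to 190).
- holder: Brush holder: upright open steel tube, 62 mm outside and 54 mm inside diameter, rim 80 mm above the bench, on a 100 mm square foot, fixed to the bench. Origin: centre of the underside; the inner floor is at z = 6 mm. It and the parts bin may swap sides.
- bin: Clear acrylic parts bin, open-topped and empty, 160 (x) x 140 (y) x 45 mm, walls and floor 4 mm, fixed to the bench. Origin: centre of its underside.
- hammer: Bystander, to be left alone: red steel claw hammer; lying on the bench.
- wrench: Bystander, to be left alone: chrome adjustable wrench; lying on the bench.
- screwdriver: Bystander, to be left alone: yellow screwdriver; lying on the bench.
- tape: Bystander, to be left alone: grey tape measure, 72 x 42 x 68 mm; standing on the bench, origin at the centre of its underside.
- jar: Bystander, to be left alone: glass jar with steel lid, 70 mm diameter, height 85 mm; standing on the bench, origin at the centre of its underside.
- spray: Bystander, to be left alone: aluminium spray can, 66 mm diameter, height 190 mm; standing on the bench, origin at the centre of its underside.

How it is judged (in metres and radians):
On the way, in this order (a step that is already met when the one before it is completed fails the run):
1. the cover stands knob up on the floor of the parts bin, let go (x of cover in the frame of bin between -0.06 and 0.06 m and y of cover in the frame of bin between -0.05 and 0.05 m and z of cover in the frame of bin below 0.012 m and angle between cover's own z axis and vertical below 0.15 rad and linear speed of cover below 0.03 m/s and contact force between the fingers and cover below 0.1 N), for 0.2 s.
2. first stroke: the brush's end is inside the pot within 15 mm of its bottom (x of brush in the frame of pot between -0.022 and 0.022 m and y of brush in the frame of pot between -0.022 and 0.022 m and z of brush in the frame of pot between -0.005 and 0.023 m), for 0.05 s.
3. the brush is drawn up, its end at least 55 mm above the pot's bottom (x of brush in the frame of pot between -0.022 and 0.022 m and y of brush in the frame of pot between -0.022 and 0.022 m and z of brush in the frame of pot between 0.063 and 0.115 m), for 0.05 s.
4. second stroke: the brush's end is inside the pot within 15 mm of its bottom (all of step 2), for 0.05 s.
5. the brush is drawn up, its end at least 55 mm above the pot's bottom (all of step 3), for 0.05 s.
6. third stroke: the brush's end is inside the pot within 15 mm of its bottom (all of step 4), for 0.05 s.
At the end, for the whole second after the job is handed in: Cover knob up on the bin floor (within 60 mm in x, 50 mm in y of its centre, underside under 12 mm up, tilt under 0.15 rad); brush bristles down in its holder (end within 20 mm of the axis, under 16 mm above the bench, tilt under 0.3 rad); both released and at rest (all of step 1 and horizontal distance between brush and holder below 0.02 m and z of brush in the frame of holder between 0 and 0.016 m and angle between brush's own z axis and vertical below 0.3 rad and linear speed of brush below 0.03 m/s and contact force between the fingers and brush below 0.1 N); the robot touches nothing.
It fails at once if the cover is dropped (falls free at more than 0.8 m/s, a drop of over 30 mm) (linear speed of cover above 0.8 m/s and contact force between the fingers and cover below 0.05 N).
It fails at once if the brush is dropped (falls free at more than 0.8 m/s, a drop of over 30 mm) (linear speed of brush above 0.8 m/s and contact force between the fingers and brush below 0.05 N).
It fails at once if a bystander (hammer, wrench, screwdriver, tape measure, jar, spray can) is moved more than 30 mm (distance of any of hammer, wrench, screwdriver, tape, jar, spray from where it was at the start of the episode above 0.03 m).
It also fails if it takes over 67 s, if anything falls off the work surface, if the arm or the gripper's body presses on something with over 40 N, if the wrist force passes 120 N, or if a joint passes its speed limit or range.

## Robot

A 6-joint arm with a two-finger parallel gripper is mounted at the origin on the work surface. World frame = base frame: x ahead of the robot, y to its left, z up, the work surface at z = 0. Lengths are in mm, angles in rad, forces in N, time in s.
With the tool pointing down it reaches from about 325 to 875 mm from the base axis. Payload 4.4 kg.
Tool frame: the origin (TCP) lies at the very end of the fingers, on their centre line; the grasp point (between the pads) lies 19 mm behind it (ctrl.hold_point_z is the distance from the TCP to the grasp point, in mm); z points along the fingers, y is the line along which they close (so a half turn about z gives the same grasp; the last joint's range is limited). The gripper opens to 85 mm and grips with 20 to 120 N. Pads are 22 mm wide; open, the fingers measure 114 mm over their backs; the gripper's body (76 mm by 85 mm) begins 54 mm behind the grasp point. The pads swing forward as they close: fully open they stand 13 mm farther back than shut.
Start: joints at [1.056, 0.207, 1.542, -0, 1.393, -0.15], TCP at [205.148, 537.161, 231.282] pointing down, gripper open.
Joint ranges: [-2.73, 2.73], [-0.86, 2.22], [0.23, 2.46], [-1.11, 4.25], [0.08, 2.63], [-2.82, 2.82]. Speed limits (rad/s): [2.79, 2.79, 3.14, 3.14, 3.14, 3.14].

## Interface

Orientations are given as a unit quaternion [x, y, z, w].
In Python, from plant import ctrl, optics, workorder gives the robot as it stands. The module is installed in compiled form; this text tells all that it offers.
- The arm moves only by the tool jog_arm, never from a script. Its argument "motion" is a list of rows, each a list of 2 entries, a list of its own where there are three numbers: the shift along the world's x, y, z in mm, then the turn about the world's z in degrees. In form: [[[x, y, z], spin], ...]. A call has exactly 8 rows; each row shifts and turns the commanded pose from where the row before left it; what a row does not reach is not made up. A row lasts 1/8 s, in which the tool goes at most 62.5 mm and 10.7 degrees, less where a joint would pass 70% of its speed; a pose out of reach is approached as far as the arm can. A call with a gripper value outside its range is refused whole. "grip" is the closure, from -1 (fully open) to 1 (shut), set as the call begins (left out, the last holds). The fingers move at their own pace and stop on an object; "force" is the grip in N (left out, the last holds). Time passes only in rows, so rows that do not move let the fingers close, or fill a call up. It gives the time, the measured TCP pose, the force, the opening and the grip force at its end, in the units of the state.
- ctrl.observe(): the state, without advancing time (a new reading comes with each control period).
- optics.read_camera(name): name is "side" or "top"; returns (picture, depth): 480x640x3 uint8, blue, green, red; 480x640 float32, mm along the optical axis (not along the pixel's ray), 0 where there is no reading.
- optics.calibration(name): a dict with "fx", "fy", "cx", "cy" (pixels), "xyz" and "orientation" of the camera in the world. Camera axes: x right, y up, looking along -z (the intrinsics and any distortion apply to the point x, -y, -z); pixel columns grow to the right and rows downward; lengths in mm; the calibration is good to about 2 mm. A picture is of the moment at which its call begins. calibration takes no time and is no camera call.
- workorder.finish_job(): hands the job in; it is judged then, once.
The state is a dict: "clock": time; "q": joint angles; "qvel": joint speeds; "joint_torque": joint torques, N m; "position": TCP position; "tool_rot": TCP orientation; "contact_force": force on the tool from outside, world axes, zero at the start; "moment": the same for the moment, N m; "width": opening from 0.0 (shut) to 1.0 (fully open); "grasp_force": force on a finger pad.
Only numpy, scipy, OpenCV 4.12 (cv2) and the standard library are available. Lean on these libraries where they do the work, as an engineer would, in place of code of your own. Each camera call takes 0.05 s, during which the arm holds its last target. There are 200 camera calls.

## Working session

There is one attempt and no reset: what is moved stays moved. The work goes in short steps, Python scripts to look and compute and a tool call to move; the robot and the scene stay as the last step left them, time stands still between calls to the robot, and variables do not carry over. Pictures are saved under pics/ and viewed, at most 10 in all, crops included, and the job is handed in when it is done.

Besides the shell and the picture viewer there is one more tool, called as name([rows], argument=value, ...), one row to a line, values as JSON. jog_arm: Moves the arm, as the interface text tells. Its arguments: {"type":"object","properties":{"motion":{"type":"array","items":{"type":"array"}},"grip":{"type":"number"},"force":{"type":"number"}},"required":["motion"]}

```bash
mkdir -p pics
cat > h.py <<'E'
import numpy as np,cv2
from scipy.spatial.transform import Rotation as R
from plant import ctrl,optics,workorder
def cal(n):
    c=optics.calibration(n); return c,R.from_quat(c['orientation']).as_matrix(),np.array(c['xyz'],float)
def cloud(n,d):
    c,r,t=cal(n); v,u=np.mgrid[0:480,0:640]
    p=np.stack([(u-c['cx'])/c['fx']*d,-(v-c['cy'])/c['fy']*d,-d],-1)
    return p@r.T+t
def proj(n,P):
    c,r,t=cal(n); q=(np.atleast_2d(P)-t)@r
    return np.stack([c['cx']+c['fx']*q[:,0]/-q[:,2],c['cy']-c['fy']*q[:,1]/-q[:,2]],-1)
E
python3 - <<'E'
from h import *
for n in('side','top'):
    im,d=optics.read_camera(n); cv2.imwrite(f'pics/{n}0.png',im); np.savez(f'{n}0.npz',im=im,d=d)
    print(n,optics.calibration(n),(d>0).mean())
print(ctrl.observe(),ctrl.hold_point_z)
E
```

```text
side {'fx': 545.5919441987104, 'fy': 545.5919441987104, 'cx': 325.9700562735526, 'cy': 250.53393059665405, 'xyz': array([ 331.14447655, -799.89072579,  554.61230351]), 'orientation': array([ 0.50806425, -0.08537416, -0.12780729,  0.8474947 ])} 0.99599609375
top {'fx': 546.939992822955, 'fy': 546.939992822955, 'cx': 309.754203590371, 'cy': 242.9153788722532, 'xyz': array([ 441.1727568 ,    8.0285022 , 1210.78422895]), 'orientation': array([ 0.05147305, -0.05704434, -0.70144629,  0.70856868])} 0.9960026041666666
{'clock': 0.1, 'q': array([ 1.05552604e+00,  2.07362788e-01,  1.54282018e+00, -1.66294330e-05,
        1.39351960e+00, -1.50477732e-01]), 'qvel': array([ 0.00011588, -0.00274726, -0.00371887,  0.00095933,  0.00131485,
        0.00064679]), 'joint_torque': array([-8.45397062e-04, -3.84089792e+01, -2.92550290e+01, -3.09080224e-04,
        4.85033321e-03, -1.19983102e-05]), 'position': array([204.7924762 , 536.55240221, 230.22167584]), 'tool_rot': array([ 1.81385068e-01,  9.83411584e-01, -9.99720497e-04, -3.36984481e-04]), 'contact_force': array([ 0.39116465, -0.4550946 , -0.79913107]), 'moment': array([ 0.0334876 ,  0.02083273, -0.01274066]), 'grasp_force': 0.0, 'width': 1.002518225891785} 18.700000000000003
```

View pics/top0.png

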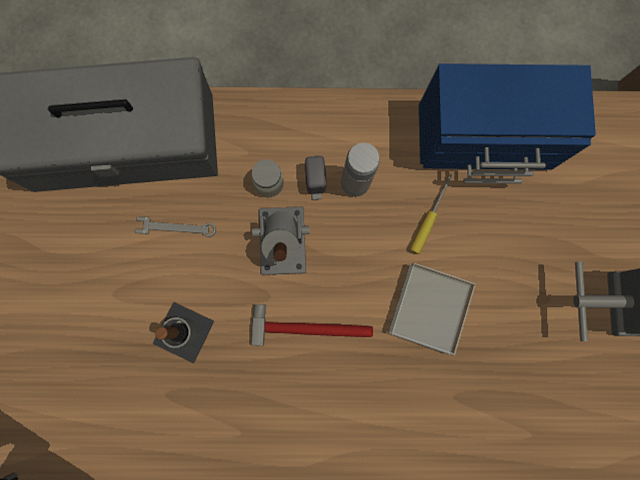

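View pics/side0.png

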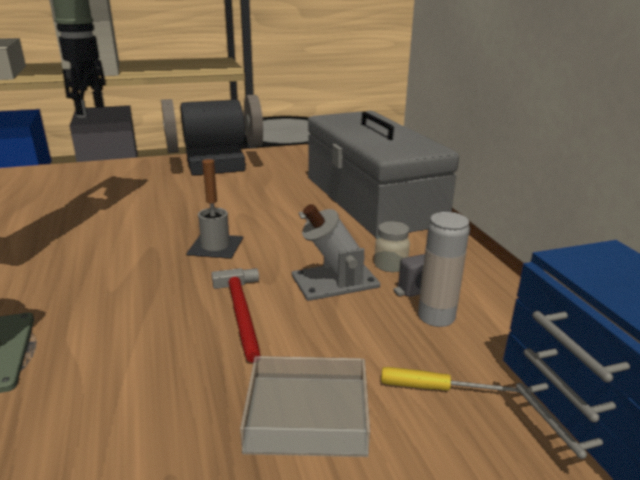

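Run:
```python
from h import *
S={};
for n in('side','top'):
    z=np.load(f'{n}0.npz'); P=cloud(n,z['d']); S[n]=(z['im'].astype(int),z['d'],P)
im,d,P=S['top']
def box(n,u0,u1,v0,v1): return S[n][2][v0:v1,u0:u1].reshape(-1,3),S[n][0][v0:v1,u0:u1].reshape(-1,3)
# bench
p,_=box('top',300,400,360,400); print('bench top',p[:,2].mean()); p,_=box('side',100,180,300,350); print('bench side',p[:,2].mean())
p,_=box('top',245,320,195,285); z=p[:,2]
q=p[(z>7)&(z<16)]; print('stand plate',cv2.minAreaRect(q[:,:2].astype(np.float32)),len(q),q[:,2].mean())
p,_=box('top',145,220,295,370); z=p[:,2]
q=p[(z>2.5)&(z<10)]; print('foot',cv2.minAreaRect(q[:,:2].astype(np.float32)),len(q),q[:,2].mean())
q=p[(z>76)&(z<84)]; print('tube rim',cv2.minEnclosingCircle(q[:,:2].astype(np.float32)),len(q))
p,_=box('top',380,485,255,365); z=p[:,2]
for a,b in((1.5,8),(38,50)):
    q=p[(z>a)&(z<b)]; print('bin',cv2.minAreaRect(q[:,:2].astype(np.float32)),len(q),q[:,2].mean())
# brown things
for n,bx in (('top',(145,200,310,350)),('top',(265,300,235,268)),('side',(195,225,150,215)),('side',(298,332,198,232))):
    p,c=box(n,*bx); m=(c[:,2]>c[:,0]*1.6+8)&(p[:,2]>60); q=p[m]
    print(n,bx,m.sum(),np.percentile(q,[2,50,98],axis=0).round(1).tolist())
    mm=q.mean(0); u,s,v=np.linalg.svd(q-mm); print(mm.round(1),v[0].round(3),(s/np.sqrt(len(q))).round(1))
# flange plane
for n,bx in (('top',(255,305,225,268)),('side',(296,350,200,255))):
    p,c=box(n,*bx); g=(abs(c[:,2]-c[:,0])<18)&(p[:,2]>85)&(p[:,2]<190); q=p[g]
    rng=np.random.default_rng(0);best=None
    for _ in range(1500):
        a=q[rng.choice(len(q),3,False)]; nn=np.cross(a[1]-a[0],a[2]-a[0]); l=np.linalg.norm(nn)
        if l<50: continue
        nn/=l; nn*=np.sign(nn[2])
        i=abs((q-a[0])@nn)<1.2
        if best is None or i.sum()>best.sum(): best=i
    w=q[best]; m=w.mean(0); nn=np.linalg.svd(w-m)[2][2]; nn*=np.sign(nn[2])
    e1=np.cross(nn,[0,0,1]);e1/=np.linalg.norm(e1);e2=np.cross(nn,e1)
    uv=np.stack([(w-m)@e1,(w-m)@e2],-1).astype(np.float32); (cc,r)=cv2.minEnclosingCircle(uv)
    print(n,'plane',nn.round(3),np.degrees(np.arccos(nn[2])),best.sum(),len(q),'centre',(m+cc[0]*e1+cc[1]*e2).round(1),r)
```

```text
bench top 5.75825555729055
bench side 3.457899433748113
stand plate ((639.225341796875, 56.63868713378906), (194.50247192382812, 155.4357147216797), 0.4047020971775055) 1101 11.739535065929134
foot ((429.9666748046875, 275.9599609375), (159.19686889648438, 164.53663635253906), 0.7212698459625244) 1502 5.294699920218318
tube rim ((430.159912109375, 273.0650634765625), 31.037731170654297) 196
bin ((485.0767517089844, -272.57574462890625), (233.46693420410156, 242.09490966796875), 89.5561294555664) 5438 4.035224580709157
bin ((486.15625, -264.2227783203125), (141.12185668945312, 160.53013610839844), 71.82828521728516) 636 44.360872650500454
top (145, 200, 310, 350) 237 [[419.8, 260.5, 113.7], [430.2, 265.5, 193.2], [439.8, 281.8, 199.2]]
[429.8 266.6 179.8] [ 0.013 -0.197  0.98 ] [74.1 10.7  5.8]
top (265, 300, 235, 268) 171 [[570.2, 48.2, 145.4], [584.2, 57.8, 162.2], [605.1, 69.2, 170.4]]
[585.5  58.2 161.2] [-0.897  0.077  0.436] [10.6  6.   5. ]
side (195, 225, 150, 215) 512 [[417.0, 260.5, 110.2], [427.5, 265.6, 155.7], [439.4, 278.0, 197.8]]
[427.2 260.2 157.3] [ 0.083  0.921 -0.38 ] [87.8 25.2  6.6]
side (298, 332, 198, 232) 269 [[569.7, 46.2, 132.8], [584.2, 51.5, 155.8], [600.3, 69.3, 170.0]]
[581.8  44.2 158.2] [ 0.26   0.873 -0.413] [102.8  11.6   6.7]
top plane [-0.538 -0.045  0.842] 32.66387866914591 383 1110 centre [601.2  59.6 131. ] 38.169986724853516
side plane [-0.549 -0.02   0.836] 33.314285546396256 371 1273 centre [597.8  60.2 130.8] 38.48786926269531
```

jog_arm([
  [[27,-34,3],2],
  [[27,-34,3],2],
  [[27,-34,3],2],
  [[27,-34,3],2],
  [[27,-34,3],2],
  [[27,-34,3],2],
  [[27,-34,3],2],
  [[27,-34,3],2],
], grip=-1)

```text
clock: 1.1
position: [421.5, 263.9, 254.9]
tool_rot: [0.042, 0.999, -0.0, -0.0]
contact_force: [0.0, 0.4, -0.1]
width: 0.999
grasp_force: 0.0
```

jog_arm([
  [[27,-34,-5],2],
  [[27,-34,-5],2],
  [[27,-34,-10],2],
  [[27,-34,-10],2],
  [[27,-34,-10],0],
  [[27,-34,-10],0],
  [[0,0,-10],0],
  [[0,0,0],0],
])

```text
clock: 2.1
position: [581.6, 61.4, 193.4]
tool_rot: [-0.027, 1.0, 0.0, -0.002]
contact_force: [0.0, 0.4, -0.8]
width: 1.0
grasp_force: 0.0
```

```bash
cat > s.py <<'E'
from h import *
o=ctrl.observe(); y=R.from_quat(o['tool_rot']).as_matrix()
print(round(o['clock'],2),o['position'].round(1),'close az',np.degrees(np.arctan2(y[1,1],y[0,1])).round(1),'F',o['contact_force'].round(1),'w',round(o['width'],3),'g',round(o['grasp_force'],1),'q6',o['q'][5].round(2))
E
python3 s.py
python3 - <<'E'
from h import *
z=np.load('top0.npz');P=cloud('top',z['d']);im=z['im'].astype(int)
# stand plate: restrict to non-wood colour
q=P[195:285,245:320].reshape(-1,3);c=im[195:285,245:320].reshape(-1,3)
m=(q[:,2]>8)&(q[:,2]<18)&(abs(c[:,2]-c[:,0])<22)
print(cv2.minAreaRect(q[m][:,:2].astype(np.float32)),np.median(q[m][:,2]))
q=P[300:365,145:225].reshape(-1,3);c=im[300:365,145:225].reshape(-1,3)
for a in(120,150,175,190):
    m=(q[:,2]>a)&(q[:,2]<a+(20 if a<190 else 15));w=q[m]
    print(a,m.sum(),w.mean(0).round(1),np.percentile(w,[3,97],axis=0).round(1).tolist())
E
```

```text
2.1 [581.6  61.4 193.4] close az 93.1 F [ 0.   0.4 -0.8] w 1.0 g 0.0 q6 -1.67
((646.72998046875, 45.573486328125), (178.55543518066406, 134.82240295410156), 0.9451437592506409) 12.033237518706983
120 32 [431.1 263.6 130.2] [[420.4, 260.7, 121.1], [441.8, 270.0, 139.2]]
150 32 [431.1 263.4 160.1] [[419.3, 260.8, 150.8], [441.7, 269.1, 169.7]]
175 82 [431.2 268.6 190.8] [[419.9, 260.5, 177.7], [441.6, 281.3, 194.8]]
190 135 [430.2 271.5 195.3] [[419.9, 261.6, 192.1], [439.8, 281.9, 199.2]]
```

jog_arm([
  [[2,-2,-10],0],
  [[0,0,-12],0],
  [[0,0,-12],0],
  [[0,0,-12],0],
  [[0,0,-11],0],
  [[0,0,0],0],
  [[0,0,0],0],
  [[0,0,0],0],
])

```text
clock: 3.1
position: [585.7, 59.1, 139.0]
tool_rot: [-0.027, 1.0, -0.0, 0.001]
contact_force: [-0.6, 0.1, 0.5]
width: 1.002
grasp_force: 0.0
```

jog_arm([
  [[0,0,0],0],
  [[0,0,0],0],
  [[0,0,0],0],
  [[0,0,0],0],
  [[0,0,0],0],
  [[0,0,0],0],
  [[0,0,0],0],
  [[0,0,0],0],
], grip=1, force=60)

```text
clock: 4.1
position: [585.4, 59.2, 138.7]
tool_rot: [-0.027, 1.0, 0.0, 0.0]
contact_force: [-0.8, 0.5, 4.5]
width: 0.283
grasp_force: 59.0
```

```bash
python3 s.py; python3 -c "
from h import *
im,d=optics.read_camera('side');cv2.imwrite('pics/a.png',cv2.resize(im[120:320,220:420],None,fx=3,fy=3))"
```

```text
4.1 [585.4  59.2 138.7] close az 93.1 F [-0.8  0.5  4.5] w 0.283 g 59.0 q6 -1.67
```

View pics/a.png

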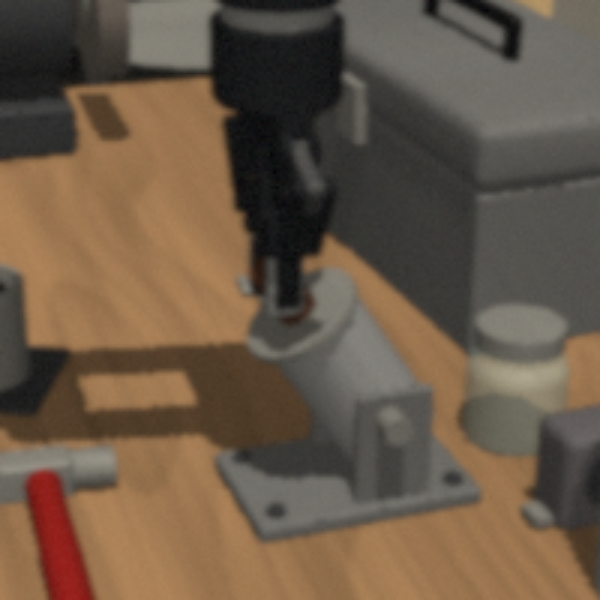

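The crop shows the fingers closed round the knob at about (290,295) with the cover still in the pot; opening 24 mm fits the knob. Draw it out along the bore.

jog_arm([
  [[-3,0,5],0],
  [[-5.5,-0.5,8.5],0],
  [[-5.5,0,8.5],0],
  [[-5.5,-0.5,8.5],0],
  [[-8,-0.5,12],0],
  [[-15,-10,22],0],
  [[-15,-25,22],0],
  [[-10,-35,10],0],
])

```text
clock: 5.15
position: [517.4, -12.5, 237.1]
tool_rot: [-0.028, 1.0, -0.0, 0.001]
contact_force: [1.1, -0.3, -0.7]
width: 0.285
grasp_force: 59.0
```

```bash
python3 s.py; python3 -c "
from h import *
im,d=optics.read_camera('side');cv2.imwrite('pics/b.png',cv2.resize(im[60:310,180:430],None,fx=2.4,fy=2.4));np.savez('b.npz',im=im,d=d)"
```

```text
5.15 [517.4 -12.5 237.1] close az 93.2 F [ 1.1 -0.3 -0.7] w 0.285 g 59.0 q6 -1.82
```

View pics/b.png

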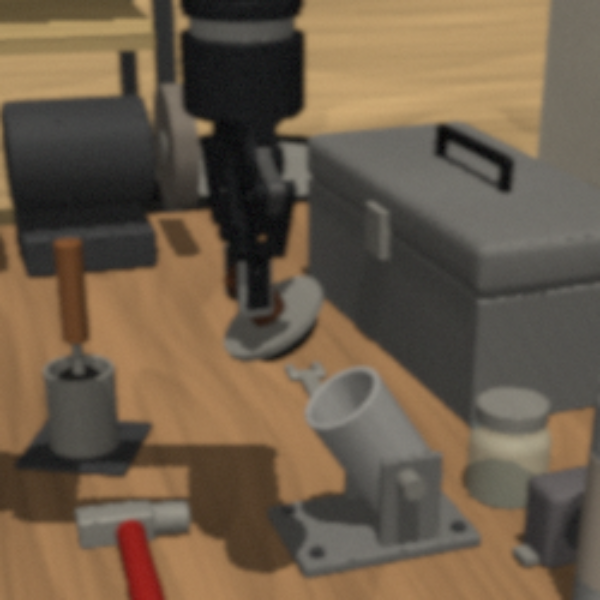

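The picture shows the cover held at its tilt, clear of the open pot (mouth at about (342,398) in the crop). On to the bin; the pot mouth is measured meanwhile.

jog_arm([
  [[-8,-34,0],0],
  [[-8,-36,0],0],
  [[-8,-36,0],0],
  [[-8,-36,0],0],
  [[-8,-36,-15],0],
  [[-8,-36,-25],0],
  [[-8,-30,-30],0],
  [[-5,-9,-30],0],
])

```text
clock: 6.2
position: [456.2, -267.2, 134.8]
tool_rot: [-0.026, 1.0, -0.001, 0.0]
contact_force: [0.2, 0.3, -1.6]
width: 0.284
grasp_force: 59.2
```

jog_arm([
  [[0,0,-30],0],
  [[0,0,-25],0],
  [[0,0,-15],0],
  [[0,0,-10],0],
  [[0,0,-5],0],
  [[0,0,-3],0],
  [[0,0,-3],0],
  [[0,0,0],0],
])

```text
clock: 7.2
position: [456.8, -265.4, 43.9]
tool_rot: [-0.027, 1.0, -0.0, 0.0]
contact_force: [0.5, -0.4, -1.4]
width: 0.286
grasp_force: 59.2
```

```bash
python3 s.py
python3 - <<'E'
from h import *
im,d=optics.read_camera('side');cv2.imwrite('pics/c.png',cv2.resize(im[260:460,200:420],None,fx=3,fy=3))
im,d=optics.read_camera('top');cv2.imwrite('pics/ct.png',im);np.savez('ct.npz',im=im,d=d)
# pot rim: points near the expected rim plane
for n,dd in(('top',d),('side',np.load('b.npz')['d'])):
    P=cloud(n,dd).reshape(-1,3); nn=np.array([-.543,-.03,.839]); c=np.array([600,60,131.])-nn*6
    h=(P-c)@nn; r=np.linalg.norm((P-c)-h[:,None]*nn,axis=1)
    w=P[(abs(h)<5)&(r<40)&(r>24)]
    e1=np.cross(nn,[0,0,1]);e1/=np.linalg.norm(e1);e2=np.cross(nn,e1)
    uv=np.stack([(w-c)@e1,(w-c)@e2],-1).astype(np.float32);cc,r=cv2.minEnclosingCircle(uv)
    m=w.mean(0);pn=np.linalg.svd(w-m)[2][2]
    print(n,len(w),(c+cc[0]*e1+cc[1]*e2).round(1),r,(pn*np.sign(pn[2])).round(3),np.median((w-c)@nn))
E
```

```text
7.2 [ 456.8 -265.4   43.9] close az 93.1 F [ 0.5 -0.4 -1.4] w 0.286 g 59.2 q6 -2.32
top 241 [605.7  60.7 127.5] 33.51172637939453 [-0.542 -0.036  0.84 ] -1.3927399474941171
side 308 [604.6  60.5 126.8] 33.860694885253906 [-0.542 -0.03   0.84 ] -0.48019096646480597
```

View pics/c.png

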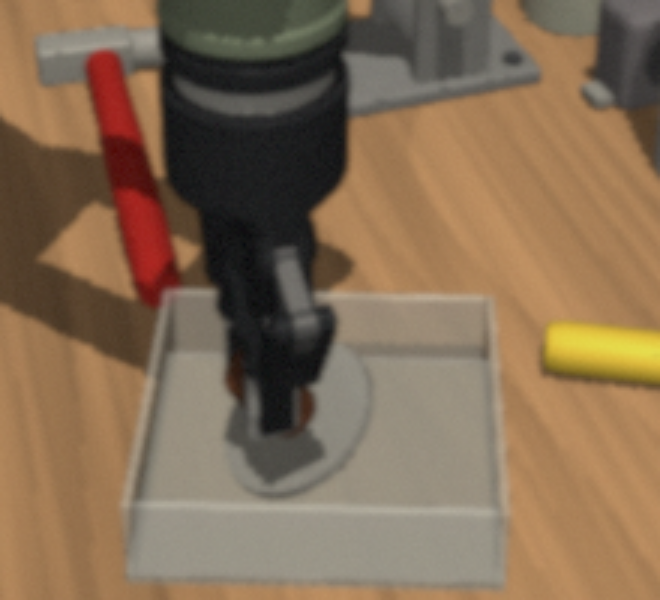

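The cover hangs tilted just over the bin floor (lowest edge about (280,490)); touch down, then release.

jog_arm([
  [[0,0,-2],0],
  [[0,0,-2],0],
  [[0,0,-1],0],
  [[0,0,0],0],
  [[0,0,0],0],
  [[0,0,0],0],
  [[0,0,0],0],
  [[0,0,0],0],
], force=25)

```text
clock: 8.3
position: [457.4, -265.9, 41.4]
tool_rot: [-0.027, 1.0, -0.0, 0.0]
contact_force: [-4.3, 3.6, 14.0]
width: 0.284
grasp_force: 61.1
```

jog_arm([
  [[0,0,0],0],
  [[0,0,0],0],
  [[0,0,0],0],
  [[0,0,0],0],
  [[0,0,0],0],
  [[0,0,0],0],
  [[0,0,0],0],
  [[0,0,0],0],
], grip=-0.3)

```text
clock: 9.3
position: [456.6, -265.3, 38.8]
tool_rot: [-0.027, 1.0, 0.0, -0.0]
contact_force: [0.6, 0.6, -0.0]
width: 0.651
grasp_force: 0.0
```

```bash
python3 s.py
python3 - <<'E'
from h import *
im,d=optics.read_camera('side');cv2.imwrite('pics/d.png',cv2.resize(im[260:460,200:420],None,fx=3,fy=3))
E
```

```text
9.3 [ 456.6 -265.3   38.8] close az 93.1 F [ 0.6  0.6 -0. ] w 0.651 g 0.0 q6 -2.32
```

View pics/d.png

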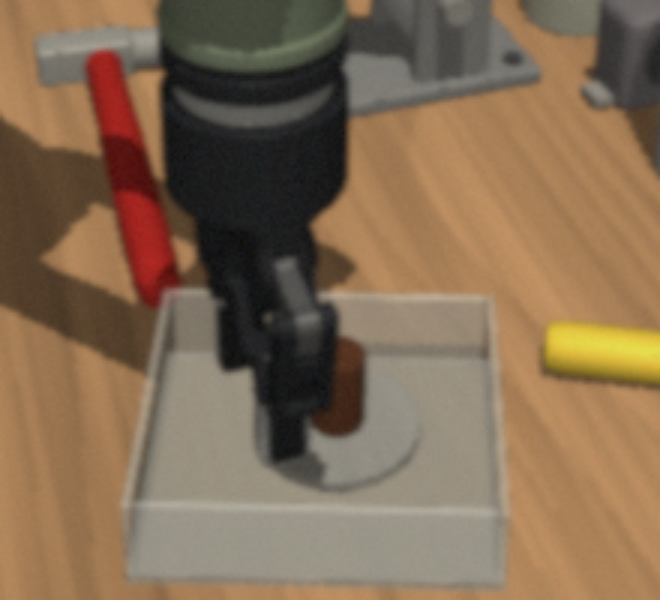

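Cover upright on the bin floor, knob at (340,385), fingers clear. Up and over to the brush.

jog_arm([
  [[-2,0,30],0],
  [[0,0,40],0],
  [[0,30,45],0],
  [[-2,45,45],0],
  [[-2,45,42],0],
  [[-2,45,0],0],
  [[-2,45,0],0],
  [[-2,45,0],0],
])

```text
clock: 10.35
position: [444.4, -9.8, 240.3]
tool_rot: [-0.027, 1.0, -0.0, 0.001]
contact_force: [1.0, 0.6, -0.0]
width: 0.648
grasp_force: 0.0
```

jog_arm([
  [[-2,45,0],0],
  [[-2,45,0],0],
  [[-2,45,0],0],
  [[-2,45,0],0],
  [[-2,45,0],0],
  [[-2,45,0],0],
  [[-2,12,0],0],
  [[0,0,0],0],
], grip=-1)

```text
clock: 11.35
position: [430.3, 270.9, 239.7]
tool_rot: [-0.028, 1.0, -0.0, -0.0]
contact_force: [-0.2, -0.0, -0.9]
width: 1.0
grasp_force: 0.0
```

```bash
python3 s.py
python3 - <<'E'
from h import *
im,d=optics.read_camera('side');P=cloud('side',d);im=im.astype(int)
q=P[100:230,180:240].reshape(-1,3);c=im[100:230,180:240].reshape(-1,3)
m=(c[:,2]>c[:,0]*1.6+8)&(q[:,2]>100)&(q[:,1]<300)&(q[:,1]>240)
for a in(105,130,150,170): 
    w=q[m&(q[:,2]>a)&(q[:,2]<a+20)];print(a,len(w),w.mean(0).round(1),np.percentile(w,[3,97],axis=0)[:,0].round(1))
im2,d2=optics.read_camera('side');P=cloud('side',d2)
q=P[330:420,240:380].reshape(-1,3);c=im2.astype(int)[330:420,240:380].reshape(-1,3)
m=(c[:,2]>c[:,0]*1.6+8)&(q[:,2]>15)&(abs(q[:,1]+265)<60); w=q[m];print('knob',len(w),w.mean(0),np.percentile(w,[2,98],axis=0).round(1).tolist())
E
```

```text
11.35 [430.3 270.9 239.7] close az 93.2 F [-0.2 -0.  -0.9] w 1.0 g 0.0 q6 -1.23
105 87 [427.7 266.5 117. ] [417.1 439.3]
130 112 [427.3 266.  140.1] [416.9 439.2]
150 110 [427.5 265.8 160.4] [416.9 438.6]
170 104 [428.4 265.4 180.1] [418.3 439. ]
knob 461 [ 488.570878   -267.90130052   53.05095234] [[478.7, -273.9, 30.4], [499.5, -253.2, 65.9]]
```

jog_arm([
  [[-1,0,-20],0],
  [[0,0,-25],0],
  [[0,0,-25],0],
  [[0,0,-18],0],
  [[0,0,-10],0],
  [[0,0,-5],0],
  [[0,0,0],0],
  [[0,0,0],0],
])

```text
clock: 12.45
position: [430.3, 271.0, 137.8]
tool_rot: [-0.027, 1.0, 0.0, 0.001]
contact_force: [1.0, 0.4, 0.5]
width: 0.998
grasp_force: 0.0
```

jog_arm([
  [[0,0,0],0],
  [[0,0,0],0],
  [[0,0,0],0],
  [[0,0,0],0],
  [[0,0,0],0],
  [[0,0,0],0],
  [[0,0,0],0],
  [[0,0,0],0],
], grip=1, force=30)

```text
clock: 13.45
position: [429.8, 271.0, 137.1]
tool_rot: [-0.027, 1.0, 0.0, 0.0]
contact_force: [-0.3, 0.5, 1.2]
width: 0.272
grasp_force: 29.8
```

```bash
python3 s.py
```

```text
13.45 [429.8 271.  137.1] close az 93.1 F [-0.3  0.5  1.2] w 0.272 g 29.8 q6 -1.23
```

jog_arm([
  [[0,0,8],0],
  [[0,0,12],0],
  [[0,0,12],0],
  [[0,0,12],0],
  [[0,0,10],0],
  [[-4,0,0],0],
  [[-4,0,0],0],
  [[0,0,0],0],
])

```text
clock: 14.45
position: [421.6, 270.9, 190.7]
tool_rot: [-0.027, 1.0, 0.0, 0.0]
contact_force: [1.4, 1.1, -1.7]
width: 0.271
grasp_force: 29.6
```

jog_arm([
  [[-9,-0.5,0],0],
  [[-9,-0.5,0],0],
  [[-9,-0.5,0],0],
  [[-9,-0.5,0],0],
  [[-9,-0.5,-1.5],0],
  [[-9,-0.5,-2.5],0],
  [[-10,-0.5,-3],0],
  [[-10,-0.5,-4],0],
])

```text
clock: 15.45
position: [347.0, 266.8, 179.8]
tool_rot: [-0.027, 1.0, -0.0, -0.0]
contact_force: [2.7, 0.5, 0.6]
width: 0.271
grasp_force: 30.1
```

```bash
python3 s.py
python3 - <<'E'
from h import *
im,d=optics.read_camera('side');cv2.imwrite('pics/e.png',cv2.resize(im[60:300,100:340],None,fx=2.4,fy=2.4));np.savez('e.npz',im=im,d=d)
E
```

```text
15.45 [347.  266.8 179.8] close az 93.1 F [2.7 0.5 0.6] w 0.271 g 30.1 q6 -1.17
```

View pics/e.png

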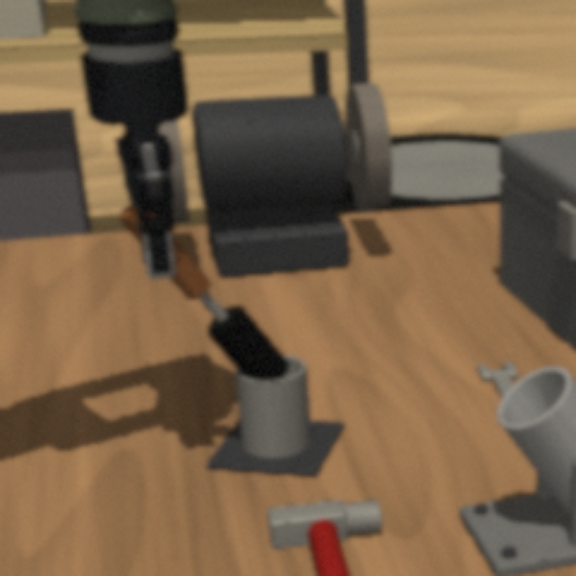

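The brush pivoted in the grip to about the pot's tilt (head at crop (250,345), grip at (155,250)). Tighten, draw out, and measure its axis.

jog_arm([
  [[0,0,0],0],
  [[0,0,0],0],
  [[0,0,0],0],
  [[-3,0,5],0],
  [[-7,0,11],0],
  [[-9,0,14],0],
  [[-4,0,20],0],
  [[0,0,10],0],
], grip=1, force=100)

```text
clock: 16.5
position: [324.7, 267.3, 242.0]
tool_rot: [-0.027, 1.0, 0.001, 0.001]
contact_force: [-0.1, 0.2, -1.5]
width: 0.262
grasp_force: 97.8
```

```bash
python3 s.py
cat > brush.py <<'E'
from h import *
def brush(show=None):
    o=ctrl.observe(); G=o['position']+np.array([0,0,18.7]); 
    Tm=R.from_quat(o['tool_rot']).as_matrix(); yc=Tm[:,1]; xl=np.cross(yc,[0,0,1]); xl*=np.sign(-xl[0]); xl[2]=0; xl/=np.linalg.norm(xl)
    im,d=optics.read_camera('side')
    if show: cv2.imwrite(show,im)
    P=cloud('side',d).reshape(-1,3);c=im.reshape(-1,3).astype(int)
    rel=P-G; near=(abs(rel@yc)<35)&(rel[:,2]<-20)&(np.linalg.norm(rel,axis=1)<190)&(P[:,2]>20)
    brown=near&(c[:,2]>c[:,0]*1.6+8)&(c[:,2]-c[:,0]<80)&(np.linalg.norm(rel,axis=1)<60)
    dark=near&(c.max(1)<45)&(np.linalg.norm(rel,axis=1)>70)
    for n,m in(('brown',brown),('dark',dark)):
        w=rel[m]; uv=np.stack([w@xl,w[:,2]],-1); mid=uv.mean(0); u,s,v=np.linalg.svd(uv-mid,full_matrices=False)
        a=v[0]*np.sign(v[0][1]); proj=(uv@a)
        print(n,m.sum(),mid.round(1),'tilt from grip',np.degrees(np.arctan2(-mid[0],-mid[1])).round(1),'pca',np.degrees(np.arctan2(a[0],a[1])).round(1),'along',np.percentile(proj,[1,99]).round(1))
brush()
E
python3 brush.py
```

```text
16.5 [324.7 267.3 242. ] close az 93.1 F [-0.1  0.2 -1.5] w 0.262 g 97.8 q6 -1.14
brown 140 [-22.8 -29.2] tilt from grip 38.0 pca 74.7 along [-43.2 -14.3]
dark 580 [-64.3 -89.5] tilt from grip 35.7 pca 32.4 along [-145.8  -78.6]
```

jog_arm([
  [[20,-24,8],0],
  [[24,-28,8],0],
  [[24,-28,4],0],
  [[24,-28,0],0],
  [[24,-28,0],0],
  [[24,-28,0],0],
  [[24,-28,0],0],
  [[15,-20,0],0],
])

```text
clock: 17.55
position: [504.3, 53.5, 259.5]
tool_rot: [-0.026, 1.0, -0.0, -0.0]
contact_force: [-0.3, 0.5, -0.3]
width: 0.26
grasp_force: 97.9
```

jog_arm([
  [[0,0,0],0],
  [[0,0,0],0],
  [[0,0,0],0],
  [[0,0,0],0],
  [[0,0,0],0],
  [[0,0,0],0],
  [[0,0,0],0],
  [[0,0,0],0],
])

```text
clock: 18.55
position: [503.7, 54.8, 259.9]
tool_rot: [-0.027, 1.0, 0.0, -0.0]
contact_force: [-0.2, 0.0, -0.3]
width: 0.259
grasp_force: 98.0
```

```bash
python3 s.py;python3 brush.py
python3 - <<'E'
from h import *
for n in('side','top'):
    im,d=optics.read_camera(n)
    P=cloud(n,d).reshape(-1,3);c=im.reshape(-1,3).astype(int)
    o=ctrl.observe();G=o['position']+[0,0,18.7];a=np.array([-.565,-.031,.824])
    rel=P-G;al=-(rel@a);r=np.linalg.norm(rel+al[:,None]*a,axis=1)
    m=(c.max(1)<60)&(al>75)&(al<160)&(r<28);w=P[m]
    al=al[m];print(n,m.sum(),np.percentile(al,[1,50,99]).round(1),[(rel[m][(al>l)&(al<l+15)]+al[(al>l)&(al<l+15),None]*a).mean(0).round(1).tolist() for l in(80,105,130)])
    if n=='side': cv2.imwrite('pics/f.png',cv2.resize(im[60:300,180:420],None,fx=2.4,fy=2.4))
E
```

```text
18.55 [503.7  54.8 259.9] close az 93.1 F [-0.2  0.  -0.3] w 0.259 g 98.0 q6 -1.69
brown 168 [-22.  -30.4] tilt from grip 35.9 pca 66.6 along [-47.8 -17.7]
dark 708 [-61.4 -90.8] tilt from grip 34.1 pca 31.9 along [-146.2  -78.8]
side 755 [ 78.5 108.4 146.5] [[1.2, -11.4, 0.3], [0.2, -13.1, -0.4], [-1.1, -13.0, -1.4]]Traceback (most recent call last):
  File "<stdin>", line 8, in <module>
    return _quantile_unchecked(
        a, q, axis, out, overwrite_input, method, keepdims, weights)
    return _ureduce(a,
                    func=_quantile_ureduce_func,
    ...<5 lines>...
                    overwrite_input=overwrite_input,
                    method=method)
    r = func(a, **kwargs)
    result = _quantile(arr,
                       quantiles=q,
    ...<2 lines>...
                       out=out,
                       weights=wgt)
    slices_having_nans = np.isnan(arr[-1, ...])
                                  ~~~^^^^^^^^^
IndexError: index -1 is out of bounds for axis 0 with size 0
```

View pics/f.png

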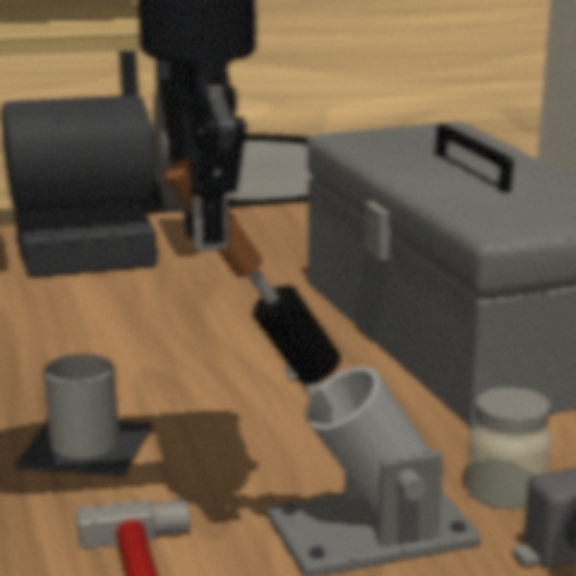

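Head is lined up with the mouth (head end (320,370), mouth centre (342,398) in the crop); fitted end sits ~2 mm off the bore axis, 33 mm above the rim. Insert.

jog_arm([
  [[8,0.5,-9],0],
  [[7.5,0.5,-10],0],
  [[7,0.5,-10.5],0],
  [[7,0.5,-10.5],0],
  [[7,0.5,-10.5],0],
  [[7,0.5,-10.5],0],
  [[7,0.5,-10.5],0],
  [[7,0.5,-10.5],0],
])

```text
clock: 19.7
position: [561.7, 58.9, 177.2]
tool_rot: [-0.027, 1.0, -0.0, 0.0]
contact_force: [0.7, 0.2, -0.8]
width: 0.257
grasp_force: 98.0
```

jog_arm([
  [[5,0.5,-8],0],
  [[4,0,-6],0],
  [[2,0,-3.5],0],
  [[1,0,-2],0],
  [[1,0,-1.5],0],
  [[0,0,0],0],
  [[0,0,0],0],
  [[0,0,0],0],
])

```text
clock: 20.7
position: [574.2, 59.3, 157.2]
tool_rot: [-0.027, 1.0, -0.0, 0.0]
contact_force: [-0.2, 0.2, -0.9]
width: 0.258
grasp_force: 98.0
```

```bash
python3 s.py
python3 - <<'E'
from h import *
im,d=optics.read_camera('side')
cv2.imwrite('pics/g.png',cv2.resize(im[60:300,180:420],None,fx=2.4,fy=2.4))
E
```

```text
20.7 [574.2  59.3 157.2] close az 93.1 F [-0.2  0.2 -0.9] w 0.258 g 98.0 q6 -1.67
```

View pics/g.png

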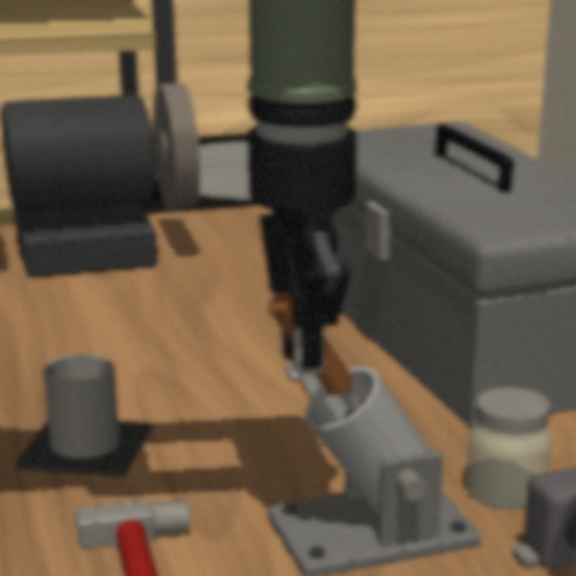

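The head is fully in the pot, no contact yet (wrist force ≈ 1 N). Feel for the bottom gently.

jog_arm([
  [[1,0,-1.5],0],
  [[1,0,-1.5],0],
  [[1,0,-1.5],0],
  [[1,0.5,-1.5],0],
  [[1,0,-1.5],0],
  [[0.5,0,-1],0],
  [[0,0,0],0],
  [[0,0,0],0],
])

```text
clock: 21.75
position: [578.1, 59.8, 151.2]
tool_rot: [-0.027, 1.0, -0.0, -0.002]
contact_force: [-12.7, -1.6, 16.0]
width: 0.258
grasp_force: 99.3
```

Bottom felt (20 N along the bore): stroke 1 done. Strokes 2 and 3.

jog_arm([
  [[-6.5,-0.5,10],0],
  [[-6.5,-0.5,10],0],
  [[-6.5,0,10],0],
  [[-6.5,-0.5,10],0],
  [[-6.5,-0.5,10],0],
  [[-6.5,-0.5,10],0],
  [[0,0,0],0],
  [[0,0,0],0],
])

```text
clock: 22.75
position: [540.6, 57.3, 208.3]
tool_rot: [-0.027, 1.0, 0.0, -0.0]
contact_force: [1.0, 0.1, -0.9]
width: 0.262
grasp_force: 98.5
```

jog_arm([
  [[6.5,0.5,-10],0],
  [[6.5,0.5,-10],0],
  [[6.5,0,-10],0],
  [[6.5,0.5,-10],0],
  [[6.5,0.5,-10],0],
  [[6,0.5,-9],0],
  [[0,0,0],0],
  [[0,0,0],0],
])

```text
clock: 23.75
position: [578.0, 59.8, 151.2]
tool_rot: [-0.027, 1.0, -0.0, -0.002]
contact_force: [-9.4, -0.9, 10.6]
width: 0.258
grasp_force: 99.7
```

jog_arm([
  [[-6.5,-0.5,10],0],
  [[-6.5,-0.5,10],0],
  [[-6.5,0,10],0],
  [[-6.5,-0.5,10],0],
  [[-6.5,-0.5,10],0],
  [[-6.5,-0.5,10],0],
  [[0,0,0],0],
  [[0,0,0],0],
])

```text
clock: 24.75
position: [540.1, 57.3, 209.3]
tool_rot: [-0.027, 1.0, 0.0, -0.0]
contact_force: [0.7, 0.5, -1.2]
width: 0.257
grasp_force: 98.4
```

jog_arm([
  [[6.5,0.5,-10],0],
  [[6.5,0.5,-10],0],
  [[6.5,0,-10],0],
  [[6.5,0.5,-10],0],
  [[6.5,0.5,-10],0],
  [[7,0.5,-10.5],0],
  [[0,0,0],0],
  [[0,0,0],0],
])

```text
clock: 25.75
position: [578.3, 59.8, 151.3]
tool_rot: [-0.027, 1.0, -0.0, -0.002]
contact_force: [-11.6, -0.5, 15.2]
width: 0.258
grasp_force: 100.1
```

Three strokes done. Draw out fully and return above the holder, still tilted.

jog_arm([
  [[-6.5,-0.5,10],0],
  [[-9,-0.5,14],0],
  [[-10,-0.5,15.5],0],
  [[-10,-0.5,15.5],0],
  [[-10,-0.5,15.5],0],
  [[-10,-0.5,15.5],0],
  [[-10,-0.5,15.5],0],
  [[-9,0,13],0],
])

```text
clock: 26.75
position: [504.7, 56.3, 264.7]
tool_rot: [-0.027, 1.0, -0.0, 0.0]
contact_force: [1.1, 0.5, -1.2]
width: 0.255
grasp_force: 98.4
```

jog_arm([
  [[-20,24,0],0],
  [[-24,28,0],0],
  [[-24,28,0],0],
  [[-24,28,0],0],
  [[-24,28,0],0],
  [[-24,28,-6],0],
  [[-24,28,-8],0],
  [[-16,20,-8],0],
])

```text
clock: 27.75
position: [323.8, 269.2, 241.7]
tool_rot: [-0.028, 1.0, 0.0, 0.0]
contact_force: [0.3, -0.8, -0.8]
width: 0.255
grasp_force: 98.2
```

jog_arm([
  [[0,0,0],0],
  [[0,0,0],0],
  [[0,0,0],0],
  [[0,0,0],0],
  [[0,0,0],0],
  [[0,0,0],0],
  [[0,0,0],0],
  [[0,0,0],0],
])

```text
clock: 28.75
position: [325.2, 268.3, 241.4]
tool_rot: [-0.027, 1.0, -0.0, -0.0]
contact_force: [0.6, 0.1, -1.6]
width: 0.259
grasp_force: 98.1
```

```bash
python3 s.py;python3 brush.py
```

```text
28.75 [325.2 268.3 241.4] close az 93.1 F [ 0.6  0.1 -1.6] w 0.259 g 98.1 q6 -1.14
brown 138 [-23.  -29.7] tilt from grip 37.7 pca 71.7 along [-44.1 -15.4]
dark 581 [-64.  -89.6] tilt from grip 35.5 pca 32.7 along [-145.4  -78.5]
```

jog_arm([
  [[0,0,-10],0],
  [[0,0,-11],0],
  [[6,0,-9],0],
  [[6,0,-9],0],
  [[6,0,-9],0],
  [[6,0,-9],0],
  [[5,0,-8],0],
  [[2,0,-4],0],
])

```text
clock: 29.8
position: [356.3, 268.2, 171.8]
tool_rot: [-0.027, 1.0, -0.0, -0.0]
contact_force: [-0.2, 0.7, -0.9]
width: 0.262
grasp_force: 98.1
```

jog_arm([
  [[0,0,0],0],
  [[0,0,0],0],
  [[0,0,0],0],
  [[3,0,1],0],
  [[8,0,5],0],
  [[8,0,4.5],0],
  [[8,0.5,4],0],
  [[0,0,0],0],
], grip=1, force=30)

```text
clock: 30.8
position: [384.1, 269.1, 187.4]
tool_rot: [-0.027, 1.0, 0.0, 0.001]
contact_force: [-2.4, 1.1, -1.6]
width: 0.257
grasp_force: 95.4
```

```bash
python3 s.py; python3 brush.py
python3 - <<'E'
from h import *
im,d=optics.read_camera('side')
cv2.imwrite('pics/i.png',cv2.resize(im[60:300,100:340],None,fx=2.4,fy=2.4))
E
```

```text
30.8 [384.1 269.1 187.4] close az 93.1 F [-2.4  1.1 -1.6] w 0.257 g 95.4 q6 -1.2
brown 141 [-13.6 -32.9] tilt from grip 22.5 pca 19.6 along [-53.2 -23.1]
dark 453 [-38.6 -97.9] tilt from grip 21.5 pca 22.7 along [-137.8  -78. ]
```

View pics/i.png

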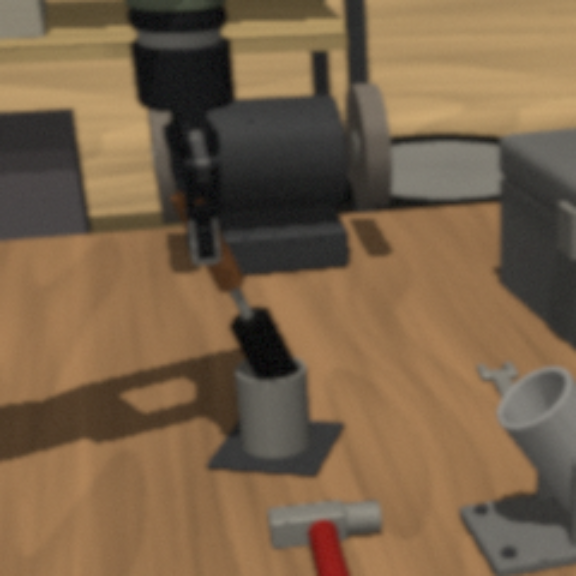

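Pivoting back works: the brush is in the tube mouth at about 22° (head at crop (262,340)). Continue to upright.

jog_arm([
  [[8,0.5,2],0],
  [[8,0.5,2],0],
  [[9,0.5,2],0],
  [[8,0.5,1],0],
  [[8,0.5,1],0],
  [[8,0,1],0],
  [[6,0,0],0],
  [[0,0,0],0],
])

```text
clock: 31.9
position: [439.0, 271.7, 196.2]
tool_rot: [-0.027, 1.0, 0.0, 0.001]
contact_force: [-3.0, 2.1, 0.5]
width: 0.26
grasp_force: 93.7
```

```bash
python3 s.py; python3 brush.py
```

```text
31.9 [439.  271.7 196.2] close az 93.1 F [-3.   2.1  0.5] w 0.26 g 93.7 q6 -1.24
brown 138 [  3.2 -35.1] tilt from grip -5.3 pca 5.7 along [-50.7 -20. ]
dark 445 [   4.8 -105. ] tilt from grip -2.6 pca -3.9 along [-137.1  -78.1]
```

jog_arm([
  [[-5,0.5,0],0],
  [[-2,0,-8],0],
  [[0,0,-12],0],
  [[0,0,-12],0],
  [[0,0,-12],0],
  [[0,0,-8],0],
  [[0,0,-4],0],
  [[0,0,0],0],
])

```text
clock: 32.95
position: [431.1, 271.8, 139.7]
tool_rot: [-0.027, 1.0, -0.0, -0.0]
contact_force: [-0.0, 1.2, -0.1]
width: 0.257
grasp_force: 93.6
```

jog_arm([
  [[0,0,-1],0],
  [[0,0,-1],0],
  [[0,0,-1],0],
  [[0,0,-1],0],
  [[0,0,0],0],
  [[0,0,0],0],
  [[0,0,0],0],
  [[0,0,0],0],
])

```text
clock: 33.95
position: [431.7, 272.1, 137.2]
tool_rot: [-0.027, 1.0, 0.0, 0.001]
contact_force: [-0.6, -1.0, 4.3]
width: 0.26
grasp_force: 94.5
```

```bash
python3 s.py; python3 brush.py
```

```text
33.95 [431.7 272.1 137.2] close az 93.1 F [-0.6 -1.   4.3] w 0.26 g 94.5 q6 -1.23
brown 132 [  3.4 -34.7] tilt from grip -5.5 pca 16.9 along [-48.  -17.7]
dark 30 [  0.4 -78.9] tilt from grip -0.3 pca 87.2 along [-18.   11.9]
```

jog_arm([
  [[0,0,0],0],
  [[0,0,0],0],
  [[0,0,0],0],
  [[0,0,0],0],
  [[0,0,0],0],
  [[0,0,0],0],
  [[0,0,0],0],
  [[0,0,0],0],
], grip=-1)

```text
clock: 35.0
position: [431.2, 271.8, 136.0]
tool_rot: [-0.027, 1.0, -0.0, 0.0]
contact_force: [-1.0, -0.2, -0.2]
width: 1.003
grasp_force: 0.0
```

jog_arm([
  [[0,0,8],0],
  [[0,0,15],0],
  [[0,0,20],0],
  [[0,0,25],0],
  [[0,0,25],0],
  [[0,0,25],0],
  [[0,0,15],0],
  [[0,0,0],0],
])

```text
clock: 36.0
position: [432.1, 272.2, 270.8]
tool_rot: [-0.027, 1.0, 0.001, 0.002]
contact_force: [-0.0, -0.4, -0.6]
width: 1.002
grasp_force: 0.0
```

```bash
python3 s.py
python3 - <<'E'
from h import *
im,d=optics.read_camera('side')
P=cloud('side',d).reshape(-1,3);c=im.reshape(-1,3).astype(int)
b=(c[:,2]>c[:,0]*1.6+8)
for n,x,y in(('brush',430,272),('cover',489,-264)):
    m=b&(abs(P[:,0]-x)<45)&(abs(P[:,1]-y)<35)&(P[:,2]>(100 if n=='brush' else 25))
    w=P[m]; print(n,len(w),np.percentile(w,[2,98],axis=0).round(1).tolist())
    z=np.median(w[:,2]); print(w[w[:,2]>z].mean(0).round(1),w[w[:,2]<z].mean(0).round(1))
E
```

```text
36.0 [432.1 272.2 270.8] close az 93.1 F [-0.  -0.4 -0.6] w 1.002 g 0.0 q6 -1.23
brush 556 [[393.2, 259.1, 111.0], [441.5, 279.1, 461.2]]
[424.6 266.8 235.8] [429.  265.3 135.1]
cover 457 [[479.2, -273.6, 30.2], [499.4, -253.2, 66.1]]
[ 489.5 -265.1   63.2] [ 487.8 -270.8   42.7]
```

Run:
```python
from h import *
im,d=optics.read_camera('side')
P=cloud('side',d).reshape(-1,3);c=im.reshape(-1,3).astype(int)
m=(c[:,2]>c[:,0]*1.6+8)&(abs(P[:,0]-430)<45)&(abs(P[:,1]-272)<35)&(P[:,2]>100)&(P[:,2]<215);w=P[m]
print(np.percentile(w[:,2],[1,99]));t=w[w[:,2]>170].mean(0);b=w[w[:,2]<130].mean(0);print(t,b)
if np.percentile(w[:,2],99)<203 and np.hypot(*(t-b)[:2])<10: print(workorder.finish_job())
```

```text
[109.42269363 197.28439301]
[429.36823559 265.70358246 185.26624564] [428.98907771 265.21604391 119.12765529]
the job is handed in; nothing more can be done
None
```

I handed the job in at about 36 s of the 67 s allowed. The cover stands knob up in the bin, the pot had three strokes to the bottom, and the brush stands upright in its holder with both released. The final judgement was not shown to me.

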